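# Pin back the belt tensioner of the sample-carousel drive

## Task

The analyser's carousel drive needs a new belt. Take the red-headed locking pin from the service block, turn the blue sprung tensioner arm back (counter-clockwise seen from above) with the pin through its eye until the pin drops into the lock hole underneath, and push it in until its collar sits on the eye, so that the tension wheel stays pinned back when you let go. Work by feel and do not force the pin; leave the green pin and everything else where it is.

Things in the scene. Friction and masses are not known exactly. Their poses are not given: they have to be found in the camera images.
- lock_pin: red-headed locking pin, about 60 g, upright in one of the service block's two holes. Origin at the centre of its foot, z up the shank. Steel shank 8 mm thick, 25 mm long, lowest 4 mm tapering to 6 mm; collar 15 mm wide at 25 to 28 mm; red head 18 mm square (faces along its x and y) at 28 to 61 mm: grip it there. Slender: contact forces on the drive adding up to 60 N bend it; a push of 20 N is safe
- pin_shoulder (a point): underside of the red pin's collar, on its axis, 25 mm above its foot
- deck: carousel drive deck: fixed aluminium plate 220 x 290 mm, top 55 mm high, origin on the table under its centre. Carries a black 96 mm pulley and a small motor pulley (tops 104 and 95 mm high), the blue tensioner and, under its eye, a fixed curved steel lock quadrant, 28 mm broad, top 67 mm high, with one hole 9.5 mm wide, 12 mm deep, amid four yellow dots, 52 mm from the pivot
- tensioner (a joint): angle of the blue tensioner arm about the pivot, rad, counter-clockwise from above positive; 0 = sprung on its stop, hard stop at 1.2. The spring pulls it to 0 with 0.12 N m at 0 and 0.2 N m more per rad (2 to 6 N at the eye; friction in the eye can carry a light push on the pin). The lock hole is met somewhere between 0.35 and 0.97: the quadrant is set differently on each machine
- eye (a point): top centre of the eye, 81 mm high: 9.5 mm through hole in the blue 26 mm square, 12 mm thick end of the tensioner arm, 52 mm from the pivot, moving with the arm. Gap of 2 mm between arm and quadrant. With the foot on the quadrant the collar stands 11 mm above the eye; fully in, it lies on the eye. Pin and eye have some play
- pivot (a point): axis of the tensioner arm at the height of its top face (81 mm); bolt head 7 mm higher. The tension wheel (orange flanges, 33 mm) is on the arm's other limb, 44 mm from the pivot, top 97 mm high
- pin_block: grey service block 56 x 200 x 34 mm, fixed, origin under its centre; pin holes 50 mm either side of its centre along its y, 9.5 mm wide, 27 mm deep
- spare_pin: green-headed pin of the same shape in the block's other hole; to be left alone
- clamp_ring: loose brass ring, 30 mm, 8 mm high, on the deck plate; origin under its centre; to be left alone
- sample_cup: white sample cup, 48 mm, 32 mm high; origin under its centre; to be left alone
- disc_silver_center (a point): centre of a silvery calibration disc, 34 mm, 8 mm thick; to be left alone
- disc_gold_center (a point): centre of a gold-coloured calibration disc, 30 mm, 8 mm thick; to be left alone
- mouse: round black mouse, 66 mm, 36 mm high, on its mat; origin under its centre; to be left alone
- probe_case: clear case with test probes, 26 x 170 x 14 mm, long along its y; origin under its centre; to be left alone
- screwdriver: screwdriver lying along its x; to be left alone

How it is judged (in metres and radians):
On the way, in this order (a step that is already met when the one before it is completed fails the run):
1. the red pin is out of the service block and its foot is in the eye of the tensioner arm (z of lock_pin in the frame of eye below -0.006 m and horizontal distance between lock_pin and eye below 0.003 m), for 0.1 s.
2. the arm is turned back against its spring by more than 0.25 rad with the pin still in its eye (value of joint tensioner above 0.25 rad and z of lock_pin in the frame of eye below -0.006 m and horizontal distance between lock_pin and eye below 0.005 m), for 0.2 s.
At the end, for the whole second after the job is handed in: The tensioner stays turned back by more than 0.25 rad, held by the red pin alone: the underside of its collar within 3 mm of the top of the eye, the pin upright within 0.12 rad and at rest, released (value of joint tensioner above 0.25 rad and distance between pin_shoulder and eye below 0.003 m and angle between lock_pin's own z axis and vertical below 0.12 rad and linear speed of lock_pin below 0.02 m/s); the robot touches nothing.
It fails at once if the pin is forced: its contact forces on the drive add up to more than 60 N (a push of 20 N is safe) (contact force between lock_pin and deck above 60 N).
It fails at once if the green pin is moved by more than 10 mm (distance of spare_pin from where it was at the start of the episode above 0.01 m).
It fails at once if another loose thing is moved by more than 15 mm (distance of any of clamp_ring, sample_cup, disc_silver_center, disc_gold_center, mouse, probe_case, screwdriver from where it was at the start of the episode above 0.015 m).
It also fails if it takes over 72 s, if anything falls off the work surface, if the arm or the gripper's body presses on something with over 40 N, if the wrist force passes 120 N, or if a joint passes its speed limit or range.

## Robot

A 7-joint arm with a two-finger parallel gripper is mounted at the origin on the work surface. World frame = base frame: x ahead of the robot, y to its left, z up, the work surface at z = 0. Lengths are in m, angles in degrees, forces in N, time in s.
With the tool pointing down it reaches from about 0.425 to 0.875 m from the base axis. Payload 4.7 kg.
Tool frame: the origin (TCP) lies between the finger pads; the fingertips stand 8 mm ahead of it and the grasp point (between the pads) lies 11 mm behind it (env.tip_extent is the distance from the TCP to the fingertips, in m); z points along the fingers, y is the line along which they close (so a half turn about z gives the same grasp; the last joint's range is limited). The gripper opens to 87 mm and grips with 3 to 60 N. Pads are 19 mm wide; open, the fingers measure 117 mm over their backs; the gripper's body (75 mm by 190 mm) begins 51 mm behind the grasp point.
Start: joints at [-71.156, 18.392, -4.016, 83.108, 1.295, 78.541, -3.26], TCP at [0.201, 0.618, 0.231] pointing down, gripper open.
Joint ranges: [-163.93, 163.93], [-17.29, 119.83], [-79.2, 71.16], [3.27, 140.29], [-89.18, 269.18], [5.43, 117.66], [-154.24, 154.24]. Speed limits (degrees/s): [147.25, 147.25, 180, 180, 180, 180, 180].

## Interface

Orientations are given as [roll, pitch, yaw] about the fixed x, y, z axes, in that order (R = Rz(yaw) Ry(pitch) Rx(roll)).
In Python, from cell import sensors, vision, workorder, env gives the robot as it stands.
- The arm moves only by the tool drive_tool, never from a script. Its argument "moves" is a list of rows, each an object of numbers: "x", "y", "z": the shift along the tool's x, y, z in mm; "rx", "ry", "rz": the turn, a rotation vector about the tool's x, y, z in rad; "fingers": the closure, from -1 (fully open) to 1 (shut). In form: [{"x": .., "y": .., "z": .., "rx": .., "ry": .., "rz": .., "fingers": ..}, ...]. A call has 1 to 20 rows; each row is the pose to reach, as a shift and turn from the pose commanded when the call began, along the tool's axes at that moment; what a row does not reach only later rows make up. A row lasts 1/8 s, in which the tool goes at most 62.5 mm and 10.7 degrees, less where a joint would pass 70% of its speed; a pose out of reach is approached as far as the arm can. A call with a gripper value outside its range is refused whole. The fingers move at their own pace and stop on an object; "force" is the grip in N (left out, the last holds). Time passes only in rows, so rows that repeat a pose let the fingers close. It gives the time, the measured TCP pose, the force, the opening and the grip force at its end, in the units of the state.
- sensors.get_obs(): the state, without advancing time (a new reading comes with each control period).
- vision.read_camera(name): name is "scene" or "top" or "wrist"; returns a dict with "image" (400x640x3 uint8, red, green, blue), "fx", "fy", "cx", "cy" (pixels), "R" (3x3) and "t" (3): a world point X has camera coordinates R X + t. Camera axes: x right, y down, z forward; pixel columns grow to the right and rows downward; lengths in m; the calibration is good to about 2 mm. A picture is of the moment at which its call begins. There is no depth.
- workorder.sign_off(): hands the job in; it is judged then, once.
The state is a dict: "time_s": time; "qpos": joint angles; "joint_velocities": joint speeds; "effort": joint torques, N m; "tool_pos": TCP position; "tool_rot": TCP orientation; "force": force on the tool from outside, world axes, zero at the start; "wrist_torque": the same for the moment, N m; "grip_width": finger opening in m; "grasp_force": force on a finger pad.
Only numpy, scipy, OpenCV 4.12 (cv2) and the standard library are available. Lean on these libraries where they do the work, as an engineer would, in place of code of your own. Each camera call takes 0.05 s, during which the arm holds its last target. There are 200 camera calls.

## Working session

There is one attempt and no reset: what is moved stays moved. The work goes in short steps, Python scripts to look and compute and a tool call to move; the robot and the scene stay as the last step left them, time stands still between calls to the robot, and variables do not carry over. Pictures are saved under pics/ and viewed, at most 10 in all, crops included, and the job is handed in when it is done.

Besides the shell and the picture viewer there is one more tool, called after ">>>" by a JSON object that holds its "api" and its "payload". drive_tool: Moves the arm, as the interface text tells. Its arguments: {"type":"object","properties":{"moves":{"type":"array"},"force":{"type":"number"}},"required":["moves"]}

```bash
mkdir -p pics
python3 - <<'E'
from cell import sensors, vision, env
import cv2,pickle
o=sensors.get_obs();print(o, env.tip_extent)
d={}
for n in("scene","top","wrist"):
    c=vision.read_camera(n);d[n]=c;cv2.imwrite(f"pics/{n}0.png",c["image"][:,:,::-1]);print(n,c["fx"],c["cx"],c["cy"],c["R"],c["t"])
pickle.dump(d,open("c0.pkl","wb"))
E
```

```text
{'time_s': 0.0, 'qpos': array([-71.15507195,  18.43718976,  -4.01478382,  83.1766062 ,
         1.2955783 ,  78.54325344,  -3.26152333]), 'joint_velocities': array([ 0.1036005 , -0.07165101,  0.01978433,  0.03049406,  0.03887552,
       -0.07731107, -0.03746037]), 'effort': array([-4.90107723e-04, -4.91303194e+01, -4.04242957e-01, -3.12530065e+01,
       -6.38939836e-02,  4.38399380e-02,  1.76873218e-04]), 'tool_pos': array([0.20114531, 0.61749743, 0.2294677 ]), 'tool_rot': array([-1.79888230e+02,  6.82419307e-03,  1.61962748e+02]), 'force': array([ 0.54197271, -0.40441739, -0.43546883]), 'wrist_torque': array([-0.00995839, -0.04093548,  0.05850415]), 'grasp_force': 0.0, 'grip_width': 0.08675287193366017} 0.008
scene 497.9165259396372 320.18689617942255 192.36146960549306 [[ 0.21676941  0.97621815 -0.00302328]
 [ 0.55985247 -0.12685118 -0.81882476]
 [-0.7997351   0.17580357 -0.5740356 ]] [-0.11434154 -0.26167276  2.02125742]
top 407.2033679626227 319.00982158540313 197.43565382402082 [[ 1.33442222e-02 -9.99910694e-01  7.31903425e-04]
 [-9.81176270e-01 -1.32352248e-02 -1.92660208e-01]
 [ 1.92652689e-01  1.85277435e-03 -9.81265259e-01]] [9.24499119e-04 6.13646353e-01 1.33533688e+00]
wrist 329.7514117594993 313.3174973893427 203.81578878337388 [[ 0.30998337  0.95073984 -0.00201581]
 [ 0.91566695 -0.29797612  0.26974854]
 [ 0.25586002 -0.08546337 -0.96292869]] [-0.64944976 -0.03361681  0.39029892]
```

View pics/top0.png

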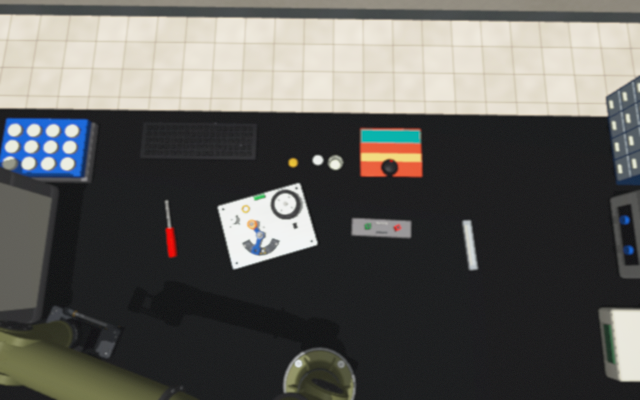

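View pics/scene0.png

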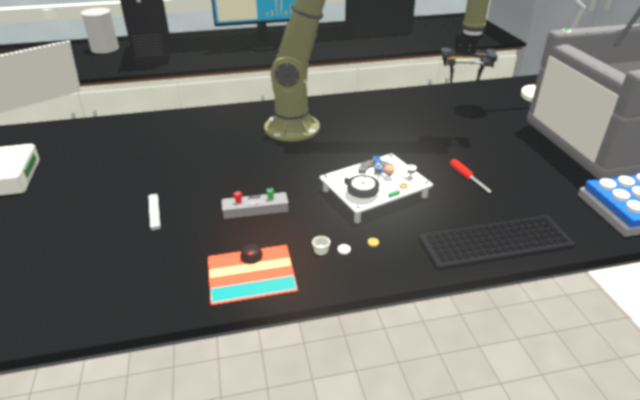

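The top view shows the deck around (267,226), with the tensioner at about (257,235). The block is at (381,228), with the red pin at (397,228) and the green pin at (368,227). I'll enlarge this region.

```bash
cat > h.py <<'E'
import numpy as np,cv2
def unproj(c,u,v,z):
    d=np.array([(u-c["cx"])/c["fx"],(v-c["cy"])/c["fy"],1]);R=np.array(c["R"]);t=np.array(c["t"])
    o=-R.T@t;w=R.T@d
    return o+w*(z-o[2])/w[2]
def proj(c,X):
    p=np.array(c["R"])@np.array(X)+np.array(c["t"]);return np.array([c["fx"]*p[0]/p[2]+c["cx"],c["fy"]*p[1]/p[2]+c["cy"]])
def tri(cs,uvs):
    A=[];b=[]
    for c,(u,v) in zip(cs,uvs):
        R=np.array(c["R"]);t=np.array(c["t"])
        for k,(p,f,m) in enumerate(((u,c["fx"],c["cx"]),(v,c["fy"],c["cy"]))):
            a=(p-m)/f;A.append(R[k]-a*R[2]);b.append(a*t[2]-t[k])
    return np.linalg.lstsq(np.array(A),np.array(b),rcond=None)[0]
E
python3 - <<'E'
import pickle,cv2,numpy as np
from h import *
d=pickle.load(open("c0.pkl","rb"))
a=d["top"]["image"][180:275,210:320];b=d["top"]["image"][205:250,345:420]
A=cv2.resize(a,None,fx=5,fy=5,interpolation=3);B=cv2.resize(b,None,fx=5,fy=5,interpolation=3)
im=np.zeros((600,800,3),np.uint8);im[:475,:550]=A
B=cv2.resize(b,None,fx=3.3,fy=3.3);im[:B.shape[0],551:551+B.shape[1]]=B
cv2.imwrite("pics/crop0.png",im[:480,:,::-1])
c=d["top"]
print(unproj(c,397,228,.07),unproj(c,367.5,227,.07),unproj(c,267,226,.055))
E
```

```text
[ 0.51070646 -0.25358257  0.07      ] [ 0.51274615 -0.15475852  0.07      ] [0.5134298  0.18417171 0.055     ]
```

View pics/crop0.png

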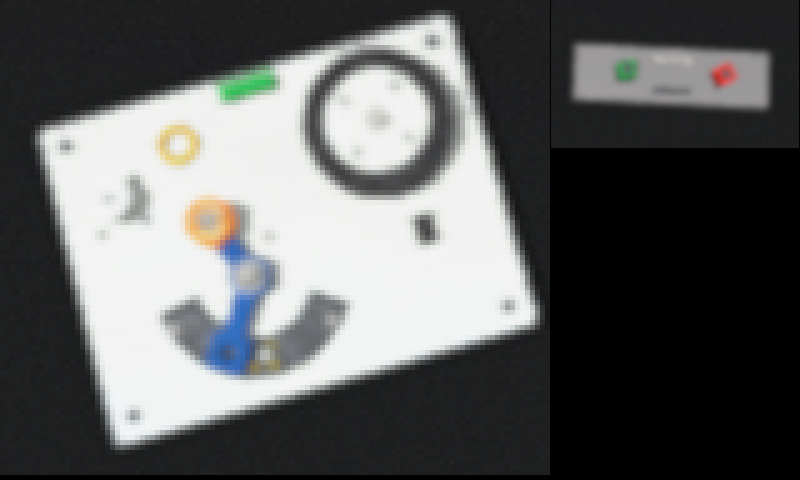

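The crop shows the following (crop pixels):
- **Eye:** dark spot at (228,352).
- **Pivot:** (250,275).
- **Lock hole:** yellow dots around (266,355).
- **Wheel:** (210,222).
- **Ring:** (179,145).
- **Red head:** about (723,75) in the inset, turned by roughly 30°.

Next I'll plan a move over the deck.

```bash
cat >> h.py <<'E'
def shift(obs,target,yaw=None):
    """world TCP target -> tool-axis shift mm; rz for yaw (deg)"""
    from scipy.spatial.transform import Rotation as Ro
    R=Ro.from_euler('xyz',obs["tool_rot"],degrees=True)
    s=R.inv().apply(np.array(target)-obs["tool_pos"])*1000
    r=None
    if yaw is not None: r=(R.inv()*Ro.from_euler('xyz',[180,0,yaw],degrees=True)).as_rotvec()
    return np.round(s,2),None if r is None else np.round(r,4)
E
python3 - <<'E'
import pickle,numpy as np
from h import *
from cell import sensors
d=pickle.load(open("c0.pkl","rb"));c=d["top"]
f=lambda x,y,z:unproj(c,210+x/5-.4,180+y/5-.4,z)
print("eye",f(228,352,.081),"piv",f(250,275,.088),"hole",f(266,355,.067))
o=sensors.get_obs()
w=d["wrist"];cp=-np.array(w["R"]).T@w["t"];print("cam",cp,shift(o,cp))
print(shift(o,[.42,.12,.23],110), shift(o,[.40,.18,.23],110))
E
```

```text
eye [0.43040699 0.21659872 0.081     ] piv [0.48057321 0.20320603 0.088     ] hole [0.42965412 0.19345255 0.067     ]
cam [0.13223854 0.64079702 0.38358894] (array([  72.7 ,    0.43, -153.86]), None)
(array([-3.6216e+02, -4.0545e+02,  3.4000e-01]), array([-1.300e-03,  7.000e-04,  9.069e-01])) (array([-3.2457e+02, -3.5460e+02,  2.7000e-01]), array([-1.300e-03,  7.000e-04,  9.069e-01]))
```

Run:
```python
from h import *
from cell import sensors
o=sensors.get_obs()
print(shift(o,[.44,.2,.22],110))
```

```text
(array([-356.41, -323.18,   10.22]), array([-1.300e-03,  7.000e-04,  9.069e-01]))
```

>>> {"api": "drive_tool", "payload": {"moves": [{"x": -40, "y": -36, "z": 0, "rz": 0.1}, {"x": -80, "y": -72, "z": 0, "rz": 0.2}, {"x": -120, "y": -108, "z": 0, "rz": 0.3}, {"x": -160, "y": -145, "z": 2, "rz": 0.4}, {"x": -200, "y": -181, "z": 4, "rz": 0.5}, {"x": -240, "y": -217, "z": 6, "rz": 0.6}, {"x": -280, "y": -254, "z": 8, "rz": 0.7}, {"x": -320, "y": -290, "z": 10, "rz": 0.8}, {"x": -356, "y": -323, "z": 10, "rz": 0.907}, {"x": -356, "y": -323, "z": 10, "rz": 0.907}, {"x": -356, "y": -323, "z": 10, "rz": 0.907}]}}

```text
invalid input at $.moves[0]: expected keys x, y, z, rx, ry, rz, fingers
```

Run:
```python
from cell import sensors, vision
import cv2,pickle
from h import *
c=vision.read_camera("wrist");pickle.dump((c,sensors.get_obs()),open("w1.pkl","wb"))
cv2.imwrite("pics/w1.png",cv2.resize(c["image"],(800,500),interpolation=3)[:,:,::-1]);print(sensors.get_obs()["tool_pos"])
for p in ([.4304,.2166,.081],[.48,.2032,.088],[.4297,.1935,.067]):print(proj(c,p)*1.25)
```

```text
[0.20117963 0.61774978 0.2298755 ]
[ 74.95361882 579.01663787]
[ 83.05034829 624.85770124]
[ 64.70717867 569.63223352]
```

View pics/w1.png

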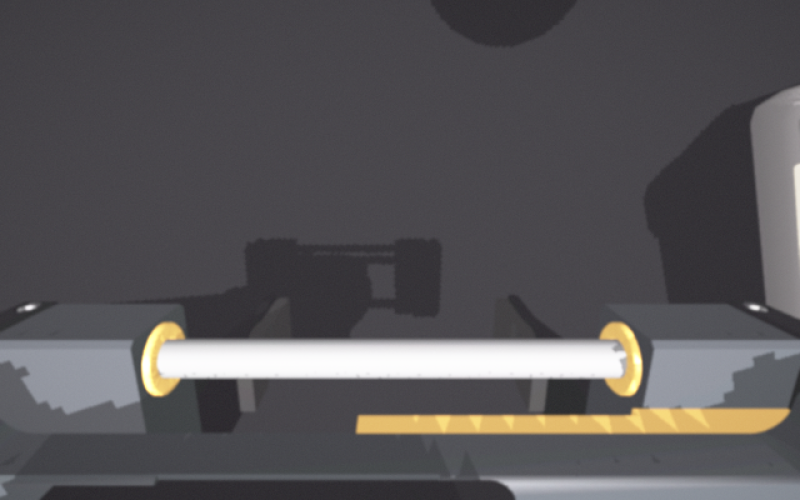

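The move was refused because every row needs all keys. This view still shows the start pose: the gripper bar lies across y≈360 and the space between the fingers is free above it.

>>> {"api": "drive_tool", "payload": {"moves": [{"x": -40, "y": -36, "z": 0, "rx": 0, "ry": 0, "rz": 0.1, "fingers": -1}, {"x": -80, "y": -72, "z": 0, "rx": 0, "ry": 0, "rz": 0.2, "fingers": -1}, {"x": -120, "y": -108, "z": 0, "rx": 0, "ry": 0, "rz": 0.3, "fingers": -1}, {"x": -160, "y": -145, "z": 2, "rx": 0, "ry": 0, "rz": 0.4, "fingers": -1}, {"x": -200, "y": -181, "z": 4, "rx": 0, "ry": 0, "rz": 0.5, "fingers": -1}, {"x": -240, "y": -217, "z": 6, "rx": 0, "ry": 0, "rz": 0.6, "fingers": -1}, {"x": -280, "y": -254, "z": 8, "rx": 0, "ry": 0, "rz": 0.7, "fingers": -1}, {"x": -320, "y": -290, "z": 10, "rx": 0, "ry": 0, "rz": 0.8, "fingers": -1}, {"x": -356, "y": -323, "z": 10, "rx": 0, "ry": 0, "rz": 0.907, "fingers": -1}, {"x": -356, "y": -323, "z": 10, "rx": 0, "ry": 0, "rz": 0.907, "fingers": -1}, {"x": -356, "y": -323, "z": 10, "rx": 0, "ry": 0, "rz": 0.907, "fingers": -1}]}}

```text
time_s: 1.58
tool_pos: [0.4394, 0.2013, 0.2205]
tool_rot: [-180.0, -0.0, 110.0]
force: [-0.6, 0.2, -0.0]
grip_width: 0.087
grasp_force: 0.0
```

Run:
```python
from cell import sensors, vision
import cv2,pickle
from h import *
c=vision.read_camera("wrist");o=sensors.get_obs();pickle.dump((c,o),open("w1.pkl","wb"))
cv2.imwrite("pics/w1b.png",cv2.resize(c["image"],(800,500),interpolation=3)[:,:,::-1]);print(o["tool_pos"],o["tool_rot"],o["time_s"])
for p in ([.4304,.2166,.081],[.48,.2032,.088],[.4297,.1935,.067]):print(proj(c,p)*1.25)
print(shift(o,[.511,-.2536,.2],64))
```

```text
[0.4391025  0.20190172 0.22045718] [-1.79984809e+02 -3.36208449e-02  1.10122619e+02] 1.625
[385.77874334 219.94000523]
[443.72466978 261.93454148]
[375.00037205 244.03704031]
(array([-452.44,  -89.19,   20.22]), array([-5.00e-04, -4.00e-04,  8.05e-01]))
```

View pics/w1b.png

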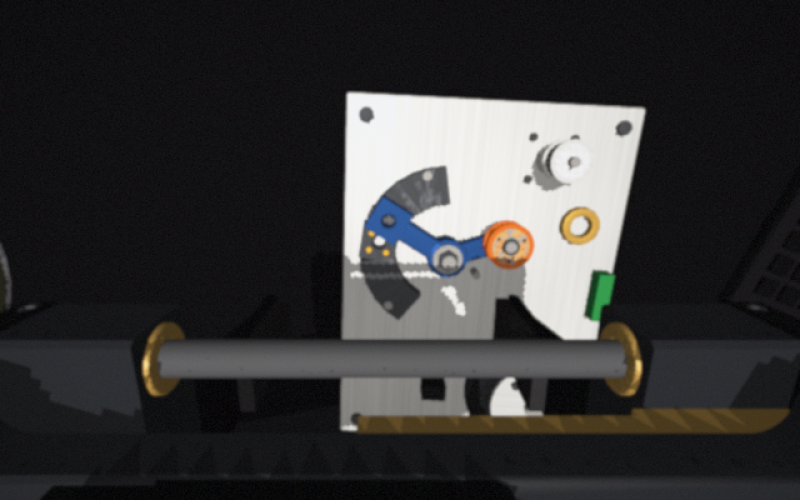

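The wrist view shows the eye at (388,220), the pivot bolt at (448,260), the lock hole amid the dots at (379,242), the wheel at (510,246), the ring at (580,226) and the deck's top edge from (347,93) to (645,108). Next I compute positions and make an enlarged crop.

Run:
```python
import cv2,pickle
from h import *
c,o=pickle.load(open("w1.pkl","rb"))
cv2.imwrite("pics/w1crop.png",cv2.resize(c["image"][125:265,270:450],None,fx=4,fy=4,interpolation=3)[:,:,::-1])
f=lambda u,v,z:unproj(c,u/1.25,v/1.25,z)
e=f(388,220,.081);p=f(448,260,.088);h=f(379,242,.067);print(e,p,h)
for q in(e,h):d=q-p;print(np.hypot(*d[:2]),np.arctan2(d[1],d[0]))
```

```text
[0.43192281 0.21710795 0.081     ] [0.48236303 0.20561704 0.088     ] [0.43205109 0.19607304 0.067     ]
0.051732546474230624 2.9176030157712107
0.05120916809991714 -2.954123515460211
```

View pics/w1crop.png

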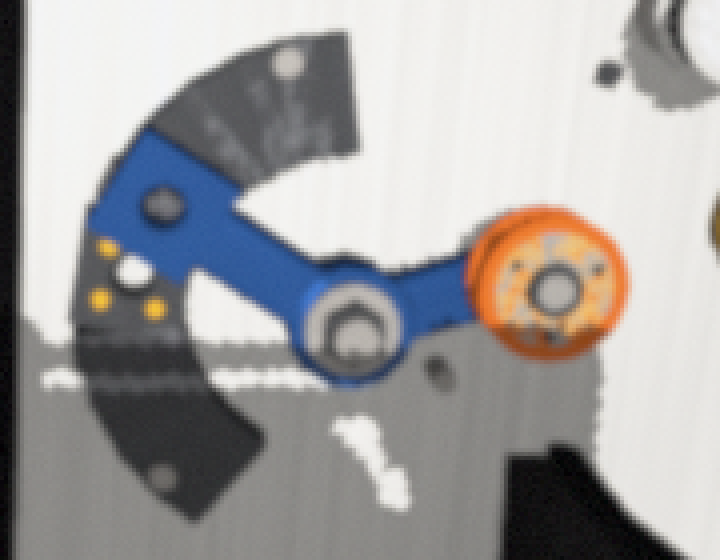

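>>> {"api": "drive_tool", "payload": {"moves": [{"x": -50, "y": -10, "z": 2, "rx": 0, "ry": 0, "rz": 0.1, "fingers": -1}, {"x": -100, "y": -20, "z": 4, "rx": 0, "ry": 0, "rz": 0.2, "fingers": -1}, {"x": -150, "y": -30, "z": 6, "rx": 0, "ry": 0, "rz": 0.3, "fingers": -1}, {"x": -200, "y": -40, "z": 8, "rx": 0, "ry": 0, "rz": 0.4, "fingers": -1}, {"x": -250, "y": -50, "z": 10, "rx": 0, "ry": 0, "rz": 0.5, "fingers": -1}, {"x": -300, "y": -60, "z": 12, "rx": 0, "ry": 0, "rz": 0.6, "fingers": -1}, {"x": -350, "y": -70, "z": 15, "rx": 0, "ry": 0, "rz": 0.7, "fingers": -1}, {"x": -400, "y": -80, "z": 20, "rx": 0, "ry": 0, "rz": 0.8, "fingers": -1}, {"x": -452, "y": -89, "z": 20, "rx": 0, "ry": 0, "rz": 0.805, "fingers": -1}, {"x": -452, "y": -89, "z": 20, "rx": 0, "ry": 0, "rz": 0.805, "fingers": -1}, {"x": -452, "y": -89, "z": 20, "rx": 0, "ry": 0, "rz": 0.805, "fingers": -1}]}}

```text
time_s: 3.0
tool_pos: [0.5113, -0.2525, 0.2]
tool_rot: [-179.9, -0.0, 64.0]
force: [0.6, 0.3, 0.3]
grip_width: 0.0869
grasp_force: 0.0
```

Run:
```python
from cell import sensors, vision
import cv2,pickle
from h import *
c=vision.read_camera("wrist");o=sensors.get_obs();pickle.dump((c,o),open("w2.pkl","wb"))
u,v=proj(c,[.511,-.2536,.07]);print(u,v,o["tool_pos"],o["tool_rot"])
u,v=int(u),int(v);im=c["image"]
x0=max(u-70,0);y0=max(v-50,0);print(x0,y0)
cv2.imwrite("pics/w2.png",cv2.resize(im[y0:y0+100,x0:x0+140],None,fx=5,fy=5,interpolation=3)[:,:,::-1])
```

```text
312.62894184584417 199.4506222318472 [ 0.51141791 -0.25194822  0.20012648] [-1.79938333e+02 -6.19109722e-02  6.40777746e+01]
242 149
```

View pics/w2.png

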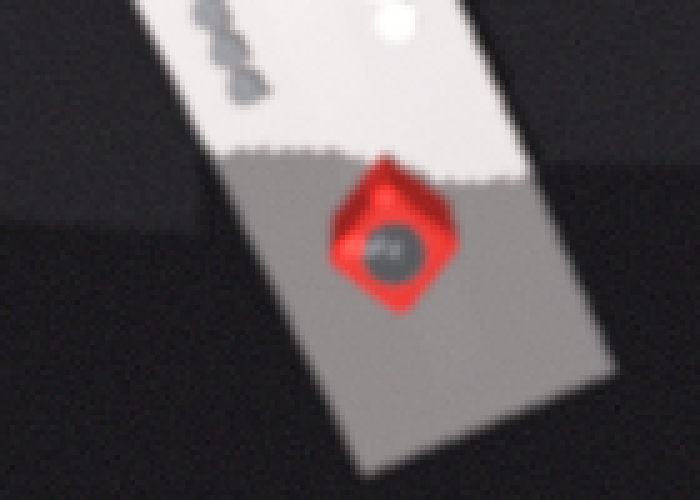

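The crop gives the eye at (164,204), the bolt at (357,335) and the hole centre, from the dot diagonals, at (131,277). In the pin crop, the red head's top face has corners at left (331,248), right (460,240) and bottom (401,313), with its centre disc at (395,252).

Run:
```python
import pickle
from h import *
c,o=pickle.load(open("w2.pkl","rb"))
f=lambda x,y,z=.07:unproj(c,242+x/5-.4,149+y/5-.4,z)
L,R,B,C=f(331,248),f(460,240),f(401,313),f(395,252)
print(C,(L+R)/2);
for a,b in((L,B),(B,R)):
    d=b-a;print(np.hypot(*d[:2]),np.degrees(np.arctan2(d[1],d[0])))
d=R-L;print(np.degrees(np.arctan2(d[1],d[0])),np.hypot(*d[:2]))
```

```text
[ 0.51756454 -0.25633893  0.07      ] [ 0.51827446 -0.25504826  0.07      ]
0.01742218904690683 -69.9396044673531
0.017088299925184677 26.523518097367052
-22.32869874175487 0.0229895352571724
```

Run:
```python
from h import *
from cell import sensors
o=sensors.get_obs();print(shift(o,[.5178,-.2557,.13],112.7))
```

```text
(array([-0.66,  7.46, 70.12]), array([-6.000e-04, -1.500e-03, -8.486e-01]))
```

>>> {"api": "drive_tool", "payload": {"moves": [{"x": 0, "y": 2, "z": 10, "rx": 0, "ry": 0, "rz": -0.17, "fingers": -0.3}, {"x": 0, "y": 4, "z": 25, "rx": 0, "ry": 0, "rz": -0.34, "fingers": -0.3}, {"x": -0.5, "y": 6, "z": 40, "rx": 0, "ry": 0, "rz": -0.51, "fingers": -0.3}, {"x": -0.7, "y": 7.5, "z": 55, "rx": 0, "ry": 0, "rz": -0.68, "fingers": -0.3}, {"x": -0.7, "y": 7.5, "z": 70, "rx": 0, "ry": 0, "rz": -0.8486, "fingers": -0.3}, {"x": -0.7, "y": 7.5, "z": 70, "rx": 0, "ry": 0, "rz": -0.8486, "fingers": -0.3}, {"x": -0.7, "y": 7.5, "z": 70, "rx": 0, "ry": 0, "rz": -0.8486, "fingers": -0.3}]}}

```text
time_s: 3.92
tool_pos: [0.5179, -0.2573, 0.1313]
tool_rot: [179.9, 0.0, 112.4]
force: [0.2, 1.5, -0.4]
grip_width: 0.0567
grasp_force: 0.0
```

Run:
```python
from cell import sensors, vision
import cv2,pickle
from h import *
c=vision.read_camera("wrist");o=sensors.get_obs();pickle.dump((c,o),open("w3.pkl","wb"))
u,v=proj(c,[.5178,-.2557,.07]);print(u,v,o["tool_pos"],o["tool_rot"],o["grip_width"])
u,v=int(u),int(v);im=c["image"];x0=u-70;y0=v-50;print(x0,y0)
cv2.imwrite("pics/w3.png",cv2.resize(im[y0:y0+100,x0:x0+140],None,fx=5,fy=5,interpolation=3)[:,:,::-1])
```

```text
312.52420944342276 220.02141489567003 [ 0.51793543 -0.25772047  0.13147781] [1.79912511e+02 3.10998963e-02 1.12448898e+02] 0.05676434330763311
242 170
```

View pics/w3.png

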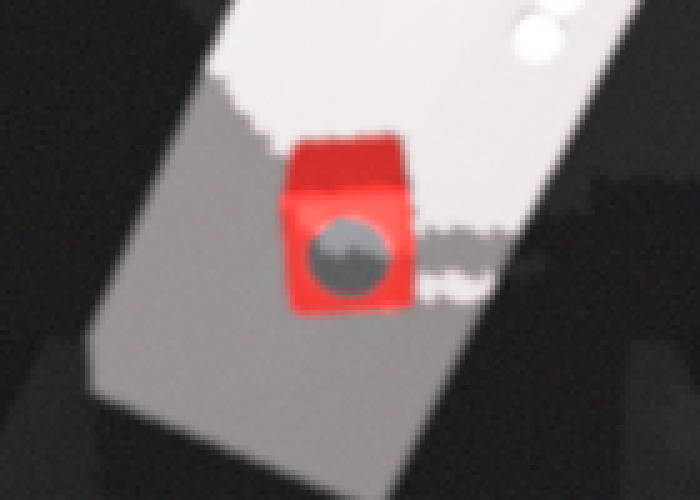

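The head is now nearly square to the tool. Its top face corners are (284,194), (410,188), (415,305) and (294,313), turned about 3° further counter-clockwise.

Run:
```python
import pickle
from h import *
from cell import sensors
c,_=pickle.load(open("w3.pkl","rb"));o=sensors.get_obs()
P=np.array([unproj(c,242+x/5-.4,170+y/5-.4,.07) for x,y in((284,194),(410,188),(415,305),(294,313))])
C=P.mean(0);print(C)
for i in range(4):
    d=P[(i+1)%4]-P[i];print(np.hypot(*d[:2]),np.degrees(np.arctan2(d[1],d[0]))%90)
print(o["tool_pos"],o["tool_rot"],shift(o,[*C[:2],.048],115.5))
```

```text
[ 0.51722556 -0.25570102  0.07      ]
0.017167040447939753 25.238642225999666
0.01693163200323903 25.252830484497636
0.01684426750142609 26.413392057582485
0.01728013053660808 26.334569289821758
[ 0.51793543 -0.25772047  0.13147781] [1.79912511e+02 3.10998963e-02 1.12448898e+02] (array([ 2.180e+00, -1.000e-02,  8.348e+01]), array([ 0.0015,  0.0006, -0.0533]))
```

>>> {"api": "drive_tool", "payload": {"moves": [{"x": 2.2, "y": 0, "z": 20, "rx": 0, "ry": 0, "rz": -0.06, "fingers": -0.3}, {"x": 2.2, "y": 0, "z": 40, "rx": 0, "ry": 0, "rz": -0.06, "fingers": -0.3}, {"x": 2.2, "y": 0, "z": 60, "rx": 0, "ry": 0, "rz": -0.06, "fingers": -0.3}, {"x": 2.2, "y": 0, "z": 75, "rx": 0, "ry": 0, "rz": -0.06, "fingers": -0.3}, {"x": 2.2, "y": 0, "z": 83, "rx": 0, "ry": 0, "rz": -0.06, "fingers": -0.3}, {"x": 2.2, "y": 0, "z": 83, "rx": 0, "ry": 0, "rz": -0.06, "fingers": -0.3}, {"x": 2.2, "y": 0, "z": 83, "rx": 0, "ry": 0, "rz": -0.06, "fingers": -0.3}]}}

```text
time_s: 4.85
tool_pos: [0.5168, -0.2567, 0.0481]
tool_rot: [180.0, 0.0, 115.9]
force: [0.1, 0.3, -0.2]
grip_width: 0.0566
grasp_force: 0.0
```

>>> {"api": "drive_tool", "payload": {"moves": [{"x": 0, "y": 0, "z": 0, "rx": 0, "ry": 0, "rz": 0, "fingers": 0.1}, {"x": 0, "y": 0, "z": 0, "rx": 0, "ry": 0, "rz": 0, "fingers": 0.3}, {"x": 0, "y": 0, "z": 0, "rx": 0, "ry": 0, "rz": 0, "fingers": 0.5}, {"x": 0, "y": 0, "z": 0, "rx": 0, "ry": 0, "rz": 0, "fingers": 0.7}, {"x": 0, "y": 0, "z": 0, "rx": 0, "ry": 0, "rz": 0, "fingers": 1}, {"x": 0, "y": 0, "z": 0, "rx": 0, "ry": 0, "rz": 0, "fingers": 1}, {"x": 0, "y": 0, "z": 0, "rx": 0, "ry": 0, "rz": 0, "fingers": 1}, {"x": 0, "y": 0, "z": 0, "rx": 0, "ry": 0, "rz": 0, "fingers": 1}], "force": 30}}

```text
time_s: 5.85
tool_pos: [0.5163, -0.2563, 0.0476]
tool_rot: [180.0, -0.0, 115.9]
force: [0.7, 0.6, 0.7]
grip_width: 0.0173
grasp_force: 30.0
```

>>> {"api": "drive_tool", "payload": {"moves": [{"x": 0, "y": 0, "z": -4, "rx": 0, "ry": 0, "rz": 0, "fingers": 1}, {"x": 0, "y": 0, "z": -12, "rx": 0, "ry": 0, "rz": 0, "fingers": 1}, {"x": 0, "y": 0, "z": -25, "rx": 0, "ry": 0, "rz": 0, "fingers": 1}, {"x": 0, "y": 0, "z": -50, "rx": 0, "ry": 0, "rz": 0, "fingers": 1}, {"x": 0, "y": 0, "z": -80, "rx": 0, "ry": 0, "rz": 0, "fingers": 1}, {"x": 0, "y": 0, "z": -115, "rx": 0, "ry": 0, "rz": 0, "fingers": 1}, {"x": 0, "y": 0, "z": -120, "rx": 0, "ry": 0, "rz": 0, "fingers": 1}, {"x": 0, "y": 0, "z": -120, "rx": 0, "ry": 0, "rz": 0, "fingers": 1}]}}

```text
time_s: 6.85
tool_pos: [0.5164, -0.2562, 0.1678]
tool_rot: [180.0, 0.0, 115.9]
force: [0.4, 0.3, -0.6]
grip_width: 0.0183
grasp_force: 30.0
```

Run:
```python
from h import *
from cell import sensors
o=sensors.get_obs();print(o["tool_pos"],o["tool_rot"],o["force"],o["wrist_torque"],o["grip_width"],shift(o,[.4319,.2171,.165],110),shift(o,[.4319,.2171,.165],115.5))
```

```text
[ 0.51635765 -0.25624766  0.16777872] [1.79954969e+02 6.51977923e-03 1.15939798e+02] [ 0.41097137  0.25290927 -0.57699121] [-0.06860763  0.03338883  0.00389991] 0.018330239094238483 (array([462.6 , 131.1 ,   2.83]), array([8.000e-04, 1.000e-04, 1.037e-01])) (array([462.6 , 131.1 ,   2.83]), array([0.0008, 0.0001, 0.0077]))
```

>>> {"api": "drive_tool", "payload": {"moves": [{"x": 45, "y": 13, "z": 0, "rx": 0, "ry": 0, "rz": 0, "fingers": 1}, {"x": 90, "y": 25, "z": 0, "rx": 0, "ry": 0, "rz": 0, "fingers": 1}, {"x": 135, "y": 38, "z": 0, "rx": 0, "ry": 0, "rz": 0, "fingers": 1}, {"x": 180, "y": 51, "z": 0, "rx": 0, "ry": 0, "rz": 0, "fingers": 1}, {"x": 225, "y": 64, "z": 0, "rx": 0, "ry": 0, "rz": 0, "fingers": 1}, {"x": 270, "y": 77, "z": 0, "rx": 0, "ry": 0, "rz": 0, "fingers": 1}, {"x": 315, "y": 89, "z": 0, "rx": 0, "ry": 0, "rz": 0, "fingers": 1}, {"x": 360, "y": 102, "z": 0, "rx": 0, "ry": 0, "rz": 0, "fingers": 1}, {"x": 405, "y": 115, "z": 0, "rx": 0, "ry": 0, "rz": 0, "fingers": 1}, {"x": 440, "y": 125, "z": 0, "rx": 0, "ry": 0, "rz": 0, "fingers": 1}, {"x": 462, "y": 131, "z": 8, "rx": 0, "ry": 0, "rz": 0, "fingers": 1}, {"x": 462, "y": 131, "z": 16, "rx": 0, "ry": 0, "rz": 0, "fingers": 1}, {"x": 462, "y": 131, "z": 24, "rx": 0, "ry": 0, "rz": 0, "fingers": 1}, {"x": 462, "y": 131, "z": 24, "rx": 0, "ry": 0, "rz": 0, "fingers": 1}, {"x": 462, "y": 131, "z": 24, "rx": 0, "ry": 0, "rz": 0, "fingers": 1}]}}

```text
time_s: 8.72
tool_pos: [0.4325, 0.2156, 0.1437]
tool_rot: [180.0, -0.0, 115.8]
force: [-0.1, 0.2, -1.5]
grip_width: 0.0181
grasp_force: 30.0
```

Run:
```python
from cell import sensors, vision
import cv2,pickle
from h import *
o=sensors.get_obs();c=vision.read_camera("wrist");s=vision.read_camera("scene");pickle.dump((c,s,o),open("w4.pkl","wb"))
print(o["tool_pos"],o["tool_rot"],o["force"])
p=o["tool_pos"];f=p-[0,0,.039];print(proj(c,f),proj(c,[.4319,.2171,.081]))
u,v=map(int,proj(c,f));us,vs=map(int,proj(s,f));x0,y0=u-60,v-60;print(x0,y0,us-40,vs-40)
a=cv2.resize(c["image"][y0:y0+100,x0:x0+120],None,fx=4,fy=4,interpolation=3)
b=cv2.resize(s["image"][vs-40:vs+40,us-40:us+40],None,fx=4,fy=4,interpolation=3)
im=np.zeros((400,800,3),np.uint8);im[:,:480]=a;im[:320,480:]=b
cv2.imwrite("pics/w4.png",im[:,:,::-1])
```

```text
[0.43245985 0.21557628 0.14369761] [ 1.79984655e+02 -1.87752720e-03  1.15836995e+02] [-0.06220554  0.21726321 -1.53955546]
[311.70282628 233.5468144 ] [312.08002142 219.13444378]
251 173 337 112
```

View pics/w4.png

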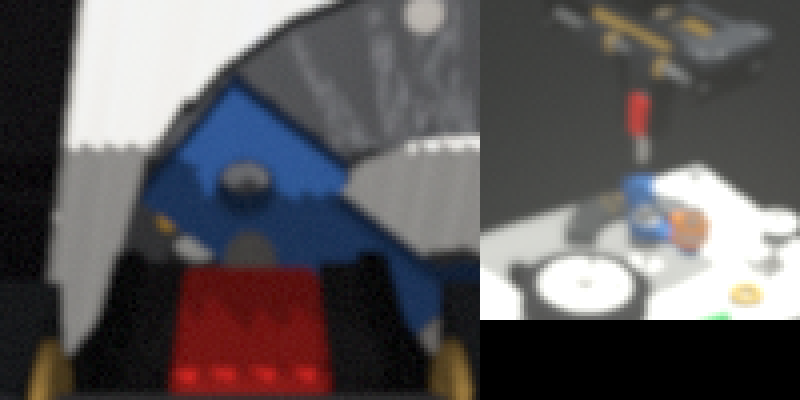

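The left crop shows the eye at (246,186), the pin's foot as a grey dome around (250,235–265) and the head centred at x≈251. So the pin appears about 0.8 mm to the +y tool side of its nominal position, which matches the pick-up bias. I'll correct for that and lower it by feel.

Run:
```python
from h import *
from cell import sensors
o=sensors.get_obs();print(o["tool_pos"],o["force"],shift(o,[.4310,.2167,.125]))
```

```text
[0.43251244 0.21604067 0.14398491] [ 0.00164207 -0.26601203 -0.96291671] (array([ 1.25, -1.09, 18.98]), None)
```

>>> {"api": "drive_tool", "payload": {"moves": [{"x": 1.2, "y": -1, "z": 8, "rx": 0, "ry": 0, "rz": 0, "fingers": 1}, {"x": 1.2, "y": -1, "z": 16, "rx": 0, "ry": 0, "rz": 0, "fingers": 1}, {"x": 1.2, "y": -1, "z": 20, "rx": 0, "ry": 0, "rz": 0, "fingers": 1}, {"x": 1.2, "y": -1, "z": 23, "rx": 0, "ry": 0, "rz": 0, "fingers": 1}, {"x": 1.2, "y": -1, "z": 25, "rx": 0, "ry": 0, "rz": 0, "fingers": 1}, {"x": 1.2, "y": -1, "z": 26, "rx": 0, "ry": 0, "rz": 0, "fingers": 1}, {"x": 1.2, "y": -1, "z": 26, "rx": 0, "ry": 0, "rz": 0, "fingers": 1}]}}

```text
time_s: 9.7
tool_pos: [0.4307, 0.2171, 0.1176]
tool_rot: [180.0, -0.0, 115.9]
force: [-0.2, 0.1, -1.2]
grip_width: 0.018
grasp_force: 30.0
```

>>> {"api": "drive_tool", "payload": {"moves": [{"x": 0, "y": 0, "z": 1, "rx": 0, "ry": 0, "rz": 0, "fingers": 1}, {"x": 0, "y": 0, "z": 2, "rx": 0, "ry": 0, "rz": 0, "fingers": 1}, {"x": 0, "y": 0, "z": 3, "rx": 0, "ry": 0, "rz": 0, "fingers": 1}, {"x": 0, "y": 0, "z": 3, "rx": 0, "ry": 0, "rz": 0, "fingers": 1}]}}

```text
time_s: 10.2
tool_pos: [0.4306, 0.217, 0.1145]
tool_rot: [-180.0, 0.0, 115.9]
force: [1.0, -0.0, -0.8]
grip_width: 0.0179
grasp_force: 30.0
```

>>> {"api": "drive_tool", "payload": {"moves": [{"x": 0, "y": 0, "z": 1, "rx": 0, "ry": 0, "rz": 0, "fingers": 1}, {"x": 0, "y": 0, "z": 2, "rx": 0, "ry": 0, "rz": 0, "fingers": 1}, {"x": 0, "y": 0, "z": 3, "rx": 0, "ry": 0, "rz": 0, "fingers": 1}, {"x": 0, "y": 0, "z": 4, "rx": 0, "ry": 0, "rz": 0, "fingers": 1}, {"x": 0, "y": 0, "z": 5, "rx": 0, "ry": 0, "rz": 0, "fingers": 1}, {"x": 0, "y": 0, "z": 5, "rx": 0, "ry": 0, "rz": 0, "fingers": 1}]}}

```text
time_s: 10.95
tool_pos: [0.4306, 0.217, 0.1095]
tool_rot: [-180.0, 0.0, 115.9]
force: [0.4, 0.3, -1.6]
grip_width: 0.018
grasp_force: 30.0
```

Run:
```python
from h import *
from cell import sensors
o=sensors.get_obs();p=o["tool_pos"];piv=np.array([.4815,.2052]);d=p[:2]-piv;r=np.hypot(*d);a=np.arctan2(d[1],d[0]);print(p,r,a,o["force"])
for t in np.linspace(a,3.325,9)[1:]:
    print(round(t,3),shift(o,[*(piv+.0521*np.array([np.cos(t),np.sin(t)])),p[2]])[0])
```

```text
[0.43058591 0.2170192  0.10947077] 0.052267947019531545 2.9134926996269237 [ 0.40238444  0.30715917 -1.55931422]
2.965 [-2.23 -1.5   0.  ]
3.016 [-4.44 -3.02  0.  ]
3.068 [-6.72 -4.43  0.  ]
3.119 [-9.07 -5.71  0.  ]
3.171 [-11.48  -6.88   0.  ]
3.222 [-13.95  -7.92   0.  ]
3.274 [-16.47  -8.83   0.  ]
3.325 [-19.04  -9.61   0.  ]
```

>>> {"api": "drive_tool", "payload": {"moves": [{"x": -1.1, "y": -0.75, "z": 0, "rx": 0, "ry": 0, "rz": 0, "fingers": 1}, {"x": -2.2, "y": -1.5, "z": 0, "rx": 0, "ry": 0, "rz": 0, "fingers": 1}, {"x": -3.3, "y": -2.25, "z": 0, "rx": 0, "ry": 0, "rz": 0, "fingers": 1}, {"x": -4.4, "y": -3.0, "z": 0, "rx": 0, "ry": 0, "rz": 0, "fingers": 1}, {"x": -5.6, "y": -3.7, "z": 0, "rx": 0, "ry": 0, "rz": 0, "fingers": 1}, {"x": -6.7, "y": -4.4, "z": 0, "rx": 0, "ry": 0, "rz": 0, "fingers": 1}, {"x": -9.1, "y": -5.7, "z": 0, "rx": 0, "ry": 0, "rz": 0, "fingers": 1}, {"x": -11.5, "y": -6.9, "z": 0, "rx": 0, "ry": 0, "rz": 0, "fingers": 1}, {"x": -14.0, "y": -7.9, "z": 0, "rx": 0, "ry": 0, "rz": 0, "fingers": 1}, {"x": -16.5, "y": -8.8, "z": 0, "rx": 0, "ry": 0, "rz": 0, "fingers": 1}, {"x": -18.0, "y": -9.3, "z": 0, "rx": 0, "ry": 0, "rz": 0, "fingers": 1}, {"x": -19.0, "y": -9.6, "z": 0, "rx": 0, "ry": 0, "rz": 0, "fingers": 1}, {"x": -19.0, "y": -9.6, "z": 0, "rx": 0, "ry": 0, "rz": 0, "fingers": 1}, {"x": -19.0, "y": -9.6, "z": 0, "rx": 0, "ry": 0, "rz": 0, "fingers": 1}]}}

```text
time_s: 12.7
tool_pos: [0.4304, 0.1958, 0.1097]
tool_rot: [180.0, 0.0, 115.9]
force: [2.0, 5.0, 1.0]
grip_width: 0.0174
grasp_force: 30.0
```

>>> {"api": "drive_tool", "payload": {"moves": [{"x": 0, "y": 0, "z": 1, "rx": 0, "ry": 0, "rz": 0, "fingers": 1}, {"x": 0, "y": 0, "z": 2, "rx": 0, "ry": 0, "rz": 0, "fingers": 1}, {"x": 0, "y": 0, "z": 3, "rx": 0, "ry": 0, "rz": 0, "fingers": 1}, {"x": 0, "y": 0, "z": 4, "rx": 0, "ry": 0, "rz": 0, "fingers": 1}, {"x": 0, "y": 0, "z": 5, "rx": 0, "ry": 0, "rz": 0, "fingers": 1}, {"x": 0, "y": 0, "z": 5, "rx": 0, "ry": 0, "rz": 0, "fingers": 1}]}}

```text
time_s: 13.45
tool_pos: [0.4303, 0.1957, 0.1044]
tool_rot: [-180.0, 0.0, 115.9]
force: [1.1, 4.6, 0.8]
grip_width: 0.0177
grasp_force: 30.0
```

>>> {"api": "drive_tool", "payload": {"moves": [{"x": 0, "y": 0, "z": 0.7, "rx": 0, "ry": 0, "rz": 0, "fingers": 1}, {"x": 0, "y": 0, "z": 1.4, "rx": 0, "ry": 0, "rz": 0, "fingers": 1}, {"x": 0, "y": 0, "z": 2, "rx": 0, "ry": 0, "rz": 0, "fingers": 1}, {"x": 0, "y": 0, "z": 2, "rx": 0, "ry": 0, "rz": 0, "fingers": 1}]}}

```text
time_s: 13.95
tool_pos: [0.4303, 0.1957, 0.1025]
tool_rot: [-180.0, -0.0, 115.9]
force: [0.8, 4.9, 0.8]
grip_width: 0.0179
grasp_force: 30.0
```

Foot is in the lock hole, with no vertical force. I'll continue down in small steps towards collar seating, expected at TCP z≈0.0946.

>>> {"api": "drive_tool", "payload": {"moves": [{"x": 0, "y": 0, "z": 1, "rx": 0, "ry": 0, "rz": 0, "fingers": 1}, {"x": 0, "y": 0, "z": 2, "rx": 0, "ry": 0, "rz": 0, "fingers": 1}, {"x": 0, "y": 0, "z": 3, "rx": 0, "ry": 0, "rz": 0, "fingers": 1}, {"x": 0, "y": 0, "z": 3, "rx": 0, "ry": 0, "rz": 0, "fingers": 1}]}}

```text
time_s: 14.45
tool_pos: [0.4303, 0.1957, 0.0994]
tool_rot: [-180.0, 0.0, 115.9]
force: [0.7, 4.7, 0.4]
grip_width: 0.0177
grasp_force: 30.0
```

>>> {"api": "drive_tool", "payload": {"moves": [{"x": 0, "y": 0, "z": 1, "rx": 0, "ry": 0, "rz": 0, "fingers": 1}, {"x": 0, "y": 0, "z": 2, "rx": 0, "ry": 0, "rz": 0, "fingers": 1}, {"x": 0, "y": 0, "z": 3, "rx": 0, "ry": 0, "rz": 0, "fingers": 1}, {"x": 0, "y": 0, "z": 3, "rx": 0, "ry": 0, "rz": 0, "fingers": 1}]}}

```text
time_s: 14.95
tool_pos: [0.4303, 0.1958, 0.0964]
tool_rot: [180.0, -0.0, 115.9]
force: [1.0, 3.5, 0.5]
grip_width: 0.0181
grasp_force: 30.0
```

>>> {"api": "drive_tool", "payload": {"moves": [{"x": 0, "y": 0, "z": 0.5, "rx": 0, "ry": 0, "rz": 0, "fingers": 1}, {"x": 0, "y": 0, "z": 1, "rx": 0, "ry": 0, "rz": 0, "fingers": 1}, {"x": 0, "y": 0, "z": 1.5, "rx": 0, "ry": 0, "rz": 0, "fingers": 1}, {"x": 0, "y": 0, "z": 1.5, "rx": 0, "ry": 0, "rz": 0, "fingers": 1}]}}

```text
time_s: 15.45
tool_pos: [0.4303, 0.1958, 0.095]
tool_rot: [180.0, -0.0, 115.9]
force: [0.7, 3.3, 1.5]
grip_width: 0.0179
grasp_force: 30.0
```

>>> {"api": "drive_tool", "payload": {"moves": [{"x": 0, "y": 0, "z": 0.3, "rx": 0, "ry": 0, "rz": 0, "fingers": 1}, {"x": 0, "y": 0, "z": 0.6, "rx": 0, "ry": 0, "rz": 0, "fingers": 1}, {"x": 0, "y": 0, "z": 0.6, "rx": 0, "ry": 0, "rz": 0, "fingers": 1}]}}

```text
time_s: 15.82
tool_pos: [0.4303, 0.1958, 0.0945]
tool_rot: [180.0, -0.0, 115.9]
force: [0.3, 4.5, 1.0]
grip_width: 0.018
grasp_force: 30.0
```

>>> {"api": "drive_tool", "payload": {"moves": [{"x": 0, "y": 0, "z": 0.3, "rx": 0, "ry": 0, "rz": 0, "fingers": 1}, {"x": 0, "y": 0, "z": 0.6, "rx": 0, "ry": 0, "rz": 0, "fingers": 1}, {"x": 0, "y": 0, "z": 0.6, "rx": 0, "ry": 0, "rz": 0, "fingers": 1}]}}

```text
time_s: 16.2
tool_pos: [0.4303, 0.1959, 0.0944]
tool_rot: [180.0, -0.0, 115.9]
force: [-1.2, 4.0, 6.7]
grip_width: 0.0179
grasp_force: 30.0
```

Seated: the pin resists at z=0.0944, where the collar was expected, with about 6 N. Releasing now.

>>> {"api": "drive_tool", "payload": {"moves": [{"x": 0, "y": 0, "z": -0.3, "rx": 0, "ry": 0, "rz": 0, "fingers": 0.55}, {"x": 0, "y": 0, "z": -0.3, "rx": 0, "ry": 0, "rz": 0, "fingers": 0.4}, {"x": 0, "y": 0, "z": -0.3, "rx": 0, "ry": 0, "rz": 0, "fingers": 0.2}, {"x": 0, "y": 0, "z": -0.3, "rx": 0, "ry": 0, "rz": 0, "fingers": 0.1}, {"x": 0, "y": 0, "z": -0.3, "rx": 0, "ry": 0, "rz": 0, "fingers": 0.1}, {"x": 0, "y": 0, "z": -0.3, "rx": 0, "ry": 0, "rz": 0, "fingers": 0.1}]}}

```text
time_s: 16.95
tool_pos: [0.4303, 0.1957, 0.0941]
tool_rot: [-180.0, 0.0, 115.9]
force: [-0.1, 0.5, -0.3]
grip_width: 0.039
grasp_force: 0.0
```

>>> {"api": "drive_tool", "payload": {"moves": [{"x": 0, "y": 0, "z": -6, "rx": 0, "ry": 0, "rz": 0, "fingers": 0.1}, {"x": 0, "y": 0, "z": -15, "rx": 0, "ry": 0, "rz": 0, "fingers": 0.1}, {"x": 0, "y": 0, "z": -30, "rx": 0, "ry": 0, "rz": 0, "fingers": 0.1}, {"x": 0, "y": 0, "z": -60, "rx": 0, "ry": 0, "rz": 0, "fingers": 0.1}, {"x": 0, "y": 0, "z": -100, "rx": 0, "ry": 0, "rz": 0, "fingers": -0.3}, {"x": 0, "y": 0, "z": -120, "rx": 0, "ry": 0, "rz": 0, "fingers": -0.3}, {"x": 0, "y": 0, "z": -120, "rx": 0, "ry": 0, "rz": 0, "fingers": -0.3}, {"x": 0, "y": 0, "z": -120, "rx": 0, "ry": 0, "rz": 0, "fingers": -0.3}]}}

```text
time_s: 17.95
tool_pos: [0.4299, 0.1955, 0.2137]
tool_rot: [-180.0, -0.0, 115.9]
force: [0.0, 0.1, -0.2]
grip_width: 0.0564
grasp_force: 0.0
```

Run:
```python
from cell import sensors, vision
import cv2
from h import *
o=sensors.get_obs();c=vision.read_camera("wrist");s=vision.read_camera("scene")
p=[.4303,.1957,.1];u,v=map(int,proj(c,p));us,vs=map(int,proj(s,p))
print(o["tool_pos"],[proj(c,[.4303+.0009,.1961,z])-[u-60,v-50] for z in(.084,.117)],o["grip_width"])
im=np.zeros((400,800,3),np.uint8)
im[:,:480]=cv2.resize(c["image"][v-50:v+50,u-60:u+60],None,fx=4,fy=4,interpolation=3);im[:320,480:]=cv2.resize(s["image"][vs-40:vs+40,us-40:us+40],None,fx=4,fy=4,interpolation=3)
cv2.imwrite("pics/w5.png",im[:,:,::-1])
```

```text
[0.42990888 0.19554357 0.21366975] [array([61.87760879, 46.23964119]), array([61.918915  , 56.67739346])] 0.05638142302301953
```

View pics/w5.png

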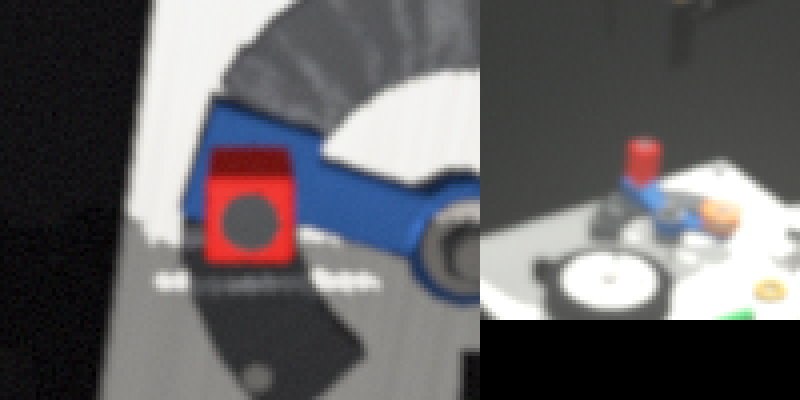

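The red pin stands upright and fully in. Its head-top centre is at (250,220), against (248,226) predicted for a seated pin, and the arm is held back. Handing in.

```bash
python3 -c "
from cell import workorder
print(workorder.sign_off())"
```

```text
the job is handed in; nothing more can be done
None
```

The job is handed in: the red pin is seated with its collar on the eye, and after I let go the last picture showed the tensioner held back (about 0.4 rad) with the pin upright; sign-off returned no verdict.

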